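Open the child-resistant baby-care box with its twin release keys

TASK

Open the child-resistant baby-care box that stands beside the aluminium tray: with one fingertip on each of its two coral release keys, press both keys all the way down together and keep both held until the sprung lid has swung about halfway up, past its safety catches; then let go, so that the lid ends fully open with both keys back up. Only press: do not pick up, tip or shift the box, and leave the things on the tray as they are.

Things in the scene. Friction and masses are not known exactly. Their poses are not given: they have to be found in the camera images.
- box: Off-white plastic box with sage-green lid, 160 (x) x 190 (y) x 70 high, about 1 kg, loose on the dresser top on rubber feet. Origin: centre of its underside; z up; its front, with the keys, faces -x (roughly to the robot), the lid hinge is on the +x top edge. The front 50 mm of its top is a fixed deck (z 70) with the two keys; the rest is the lid, whose front edge is 30 mm behind the key centres.
- key_left_top (a point): Centre of the top face of the left (box +y) coral key, a rounded rectangle 24 (x) x 26 (y) mm. At box (-58, +31, 79) mm when up: the key stands 9 mm proud of the deck. The point moves with the key and keeps the box's axes.
- key_right_top (a point): The same for the right key, at box (-58, -31, 79) mm when up; the two keys are 62 mm apart centre to centre with a 36 mm gap between them.
- key_left (a joint): Travel of the left key straight down, m: 0 up, 0.007 fully down. It springs back: about 1.3 N to start it, 4.2 N fully down. From 0.004 its catch is clear of the toothed keeper under the lid; let up while the lid is below 0.45 rad, the catch grips the teeth and stops the lid near there until both keys are pressed again.
- key_right (a joint): The same for the right key. Either catch alone keeps the lid shut.
- lid (a joint): Lid angle, rad: 0 shut, 1.25 fully open (at its stop). With both keys down it swings up by its own spring and damper: about 1.5 s to halfway (0.62), 4 s or so to the stop, where it stays. Its front edge swings up and back, away from the keys.
- lid_edge (a point): Middle of the lid's front top edge; at box (-28, 0, 70) mm when shut, 108 mm from the hinge line.
- tray: Slim aluminium tray, 300 (x) x 150 (y) x 14 high, floor 3 thick, fixed; origin under its centre. Beside the box, on its left or its right.
- teether: Two silicone teething keys on a yellow plastic ring of 61 mm outside diameter, about 10 thick and 85 long, lying on the tray; origin at the underside of the ring's centre. To be left alone.
- capsule: Pink and white plastic pacifier capsule, 65 in diameter, 72 high, standing on the tray; origin at the centre of its underside. To be left alone.
- cup: White ceramic cup, 72 in diameter, 85 high, with three wooden spoons standing up to about 160 high, on the tray; origin at the centre of its underside. To be left alone.
- file_case: Blue plastic nail file case, 125 x 24 x 13, lying on the tray, long axis x; origin at the centre of its underside. To be left alone.

How it is judged:
On the way, in this order (a step that is already met when the one before it is completed fails the run):
1. both keys are down together while the lid is still low (value of joint each of key_left, key_right above 0.004 m and value of joint lid below 0.4 rad), for 0.1 s.
2. both keys are still held down when the lid is about halfway up (value of joint each of key_left, key_right above 0.004 m and value of joint lid above 0.5 rad), for 0.05 s.
At the end, for the whole second after the job is handed in: The lid is fully open (over 1.15 of 1.25 rad) and at rest, both keys are back up (within 1.5 mm), the box stands level within 25 mm of where it was, and the four things on the tray are within 15 mm of where they were (value of joint lid above 1.15 rad and velocity of joint lid below 0.1 rad/s and value of joint each of key_left, key_right below 0.0015 m and distance of box from where it was at the start of the episode below 0.025 m and angle between box's own z axis and vertical below 0.05 rad and linear speed of box below 0.02 m/s and distance of each of teether, capsule, cup, file_case from where it was at the start of the episode below 0.015 m); the robot touches nothing.
It fails at once if the box is lifted, tipped or shoved (25 mm sideways, 8 mm up, 0.12 rad) (distance of box from where it was at the start of the episode above 0.025 m or height (world z) of box above 0.008 m or angle between box's own z axis and vertical above 0.12 rad).
It fails at once if a thing on the tray is disturbed (15 mm) or tipped (distance of any of teether, capsule, cup, file_case from where it was at the start of the episode above 0.015 m or angle between any of cup, capsule's own z axis and vertical above 0.3 rad).
It also fails if it takes over 38 s, if anything falls off the work surface, if the arm or the gripper's body presses on something with over 40 N, if the wrist force passes 120 N, or if a joint passes its speed limit or range.

ROBOT

A 7-joint arm with a two-finger parallel gripper is mounted at the origin on the work surface. World frame = base frame: x ahead of the robot, y to its left, z up, the work surface at z = 0. Lengths are in m, angles in rad, forces in N, time in s.
With the tool pointing down it reaches from about 0.425 to 1.025 m from the base axis. Payload 3.6 kg.
Tool frame: the origin (TCP) lies midway between the tips of the shut fingers; the grasp point (between the pads) lies 19 mm behind it; y points along the fingers, z is the direction in which the jaws open and shut, and the axes are right-handed (so a half turn about y gives the same grasp; the last joint's range is limited). The gripper opens to 85 mm and grips with 20 to 120 N. Pads are 22 mm wide; open, the fingers measure 114 mm over their backs; the gripper's body (76 mm by 85 mm) begins 54 mm behind the grasp point. The pads swing forward as they close: fully open they stand 13 mm farther back than shut.
Start: joints at [-1.302, 0.591, 0.048, 1.609, -0.033, 0.943, -0.034], TCP at [0.257, 0.678, 0.231] pointing down, gripper open.
Joint ranges: [-2.69, 2.69], [-0.47, 2.24], [-1.27, 1.36], [0.19, 2.51], [-1.53, 4.68], [0.08, 2.07], [-3.09, 3.09]. Speed limits (rad/s): [2.57, 2.57, 3.14, 3.14, 3.14, 3.14, 3.14].

INTERFACE

Orientations are given as [roll, pitch, yaw] about the fixed x, y, z axes, in that order (R = Rz(yaw) Ry(pitch) Rx(roll)).
In Python, from rig import monitor, imaging, robot gives the robot as it stands.
- The arm moves only by the tool move_arm, never from a script. Its argument "increments" is a list of rows, each an object with "jaw": the opening, from 0 (shut) to 1 (fully open); "translation": the shift along the tool's x, y, z in m, a list of three; "roll": the turn about the tool's y in degrees. A call has 1 to 10 rows; each row is the pose to reach, as a shift and turn from the pose measured when the call began, along the tool's axes at that moment; what a row does not reach only later rows make up. A row lasts 1/8 s, in which the tool goes at most 62.5 mm and 10.7 degrees, less where a joint would pass 70% of its speed; a pose out of reach is approached as far as the arm can. A call with a gripper value outside its range is refused whole. The fingers move at their own pace and stop on an object; "force" is the grip in N (left out, the last holds). Time passes only in rows, so rows that repeat a pose let the fingers close. It gives the time, the measured TCP pose, the force and the opening at its end, in the units of the state.
- monitor.read_state(): the state, without advancing time (a new reading comes with each control period).
- imaging.camera(name): name is "scene" or "top" or "wrist"; returns a dict with "frame" (400x640x3 uint8, red, green, blue), "camera_matrix" (3x3 intrinsics, pixels), "k1" (the pictures are not rectified: a ray, as slopes to the right and down, at radius r is drawn at 1 + k1 r^2 times it, then the intrinsics apply), "rvec" (rotation vector, rad) and "tvec" (3), from world to camera coordinates, as OpenCV has them; the wrist camera has in their place "tool_from_camera" (4x4, takes a point from camera to tool coordinates, whose origin is the TCP and whose axes are the tool frame's). Camera axes: x right, y down, z forward; pixel columns grow to the right and rows downward; lengths in m; the calibration is good to about 2 mm. A picture is of the moment at which its call begins: read the wrist's pose just before it. There is no depth.
- robot.sign_off(): hands the job in, once; it reports no verdict.
The state is a dict: "t": time; "q": joint angles; "qd": joint speeds; "joint_efforts": joint torques, N m; "ee_pos": TCP position; "tcp_rot": TCP orientation; "wrist_force": force on the tool from outside, world axes, zero at the start; "ft_torque": the same for the moment, N m; "finger_gap": finger opening in m.
Only numpy, scipy, OpenCV 4.12 (cv2) and the standard library are available. Lean on these libraries where they do the work, as an engineer would, in place of code of your own. Each camera call takes 0.05 s, during which the arm holds its last target.

## Working session

There is one attempt and no reset: what is moved stays moved. The work goes in short steps, Python scripts to look and compute and a tool call to move; the robot and the scene stay as the last step left them, time stands still between calls to the robot, and variables do not carry over. Pictures are saved under pics/ and viewed, and the job is handed in when it is done.

Besides the shell and the picture viewer there is one more tool, called after "Call:" by a JSON object that holds its "method" and its "body". move_arm: Moves the arm, as the interface text tells. Its arguments: {"type":"object","properties":{"increments":{"type":"array","items":{"type":"object","properties":{"jaw":{"type":"number"},"translation":{"type":"array","items":{"type":"number"}},"roll":{"type":"number"}}}},"force":{"type":"number"}},"required":["increments"]}

```bash
mkdir -p pics; ls; python3 - <<'E'
from rig import monitor, imaging, robot
import cv2
s=monitor.read_state(); print(s)
for n in ("scene","top","wrist"):
    c=imaging.camera(n); cv2.imwrite(f"pics/{n}0.png",c["frame"][:,:,::-1])
    print(n,{k:v for k,v in c.items() if k!="frame"})
E
```

```text
pics
{'t': 0.0, 'q': array([-1.30150406,  0.59215097,  0.04829834,  1.60984104, -0.03328624,
        0.94272309, -0.03369087]), 'qd': array([ 2.30123273e-04,  8.67312498e-04, -7.09694397e-05, -5.39392313e-04,
       -6.94218448e-04, -7.75370493e-05, -3.53210074e-04]), 'joint_efforts': array([-2.03806985e-04, -5.48684263e+01,  1.54660027e+00, -1.98130757e+01,
        9.40044323e-03,  8.67610535e-03,  1.36061743e-05]), 'ee_pos': array([0.25698936, 0.6770202 , 0.23011096]), 'tcp_rot': array([-1.57310996e+00, -1.41571174e-04, -3.62693577e-01]), 'wrist_force': array([-0.62823238,  0.04052421,  0.30269441]), 'ft_torque': array([-0.02083502, -0.04229023,  0.01130318]), 'finger_gap': 0.08553552270570566}
scene {'camera_matrix': array([[391.56485004,   0.        , 318.64266876],
       [  0.        , 391.56485004, 197.03799108],
       [  0.        ,   0.        ,   1.        ]]), 'k1': -0.03774842656290472, 'rvec': array([ 1.7241658 ,  1.7497698 , -0.77888055]), 'tvec': array([ 0.02076131, -0.34045002,  1.1475302 ])}
top {'camera_matrix': array([[386.75537663,   0.        , 329.18936934],
       [  0.        , 386.75537663, 201.65940705],
       [  0.        ,   0.        ,   1.        ]]), 'k1': -0.04465821069659455, 'rvec': array([-2.22701821,  2.21342325, -0.06108137]), 'tvec': array([0.00241168, 0.563447  , 0.77518564])}
wrist {'camera_matrix': array([[328.19792463,   0.        , 315.58258571],
       [  0.        , 328.19792463, 202.08394849],
       [  0.        ,   0.        ,   1.        ]]), 'k1': -0.009654157437959008, 'tool_from_camera': array([[-1.09263755e-03,  9.64244859e-01,  2.65010677e-01,
        -6.70682538e-02],
       [ 5.30646715e-04, -2.65010239e-01,  9.64245452e-01,
        -1.42393815e-01],
       [ 9.99999262e-01,  1.19419783e-03, -2.22113229e-04,
        -1.74600324e-04],
       [ 0.00000000e+00,  0.00000000e+00,  0.00000000e+00,
         1.00000000e+00]])}
```

View pics/scene0.png

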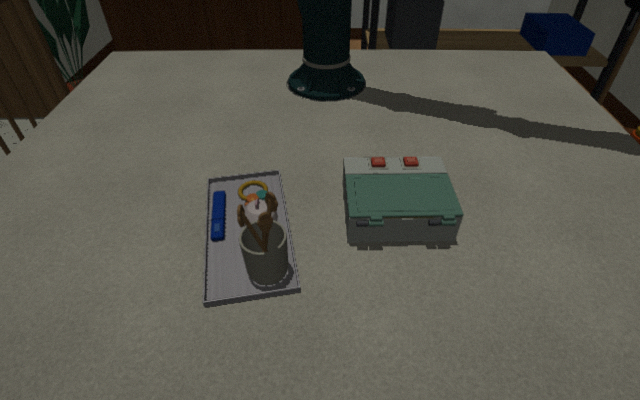

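View pics/top0.png

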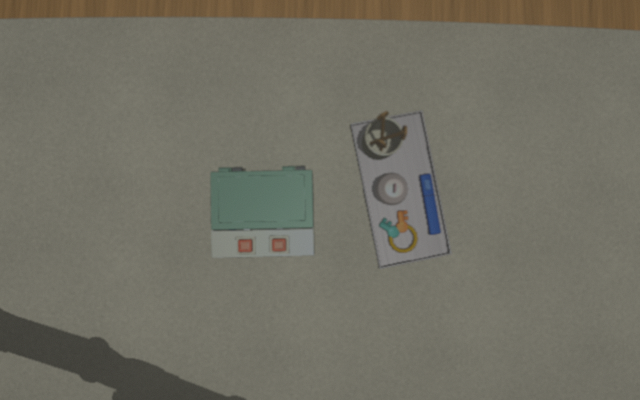

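View pics/wrist0.png

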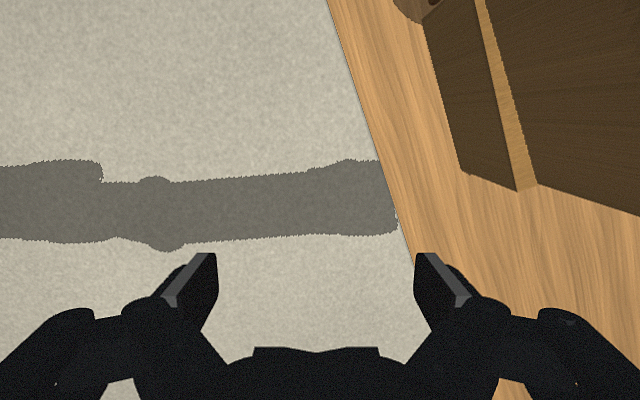

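The box and its coral keys show in the top view at about (245,245) and (279,245), with the tray on the −y side. The scene view shows the same keys at about (378,161) and (411,160). I'll triangulate them next.

```bash
cat > h.py <<'E'
from rig import monitor, imaging, robot
import cv2, numpy as np
from scipy.spatial.transform import Rotation as R
def pose(n):
    s=monitor.read_state(); c=imaging.camera(n)
    if n=="wrist":
        T=np.eye(4); T[:3,:3]=R.from_euler("xyz",s["tcp_rot"]).as_matrix(); T[:3,3]=s["ee_pos"]
        W=T@c["tool_from_camera"]; return c,W[:3,:3],W[:3,3]
    r=cv2.Rodrigues(c["rvec"])[0]; return c,r.T,-r.T@c["tvec"]
def ray(c,Rm,uv):
    d=np.array([c["k1"],0,0,0,0])
    # drawn = 1+k1 r^2: OpenCV model, k1 only
    p=cv2.undistortPoints(np.array(uv,float).reshape(-1,1,2),c["camera_matrix"],d).reshape(-1,2)
    v=np.c_[p,np.ones(len(p))]@Rm.T
    return v
def plane(c,Rm,o,uv,z):
    v=ray(c,Rm,uv); return o+v*((z-o[2])/v[:,2])[:,None]
def blobs(f,lo=None,minA=40):
    h=cv2.cvtColor(f,cv2.COLOR_RGB2HSV).astype(int)
    m=(((h[...,0]<10)|(h[...,0]>172))&(h[...,1]>110)&(h[...,2]>70)).astype(np.uint8)
    n,l,st,ce=cv2.connectedComponentsWithStats(m)
    return [(ce[i],st[i]) for i in range(1,n) if st[i][4]>=minA]
E
python3 - <<'E'
from h import *
for n in("top","scene"):
    c,Rm,o=pose(n)
    print(n,o)
    for ce,st in blobs(c["frame"]):
        print(ce,st,plane(c,Rm,o,[ce],.079))
    if n=="top":
        h=cv2.cvtColor(c["frame"],cv2.COLOR_RGB2HSV).astype(int)
        m=((h[...,0]>60)&(h[...,0]<90)&(h[...,1]>50)).astype(np.uint8)
        k,l,st,ce=cv2.connectedComponentsWithStats(m); i=1+np.argmax(st[1:,4])
        rr=cv2.minAreaRect(cv2.findContours((l==i).astype(np.uint8),0,1)[0][0]); print(st[i],rr)
        print(plane(c,Rm,o,cv2.boxPoints(rr),.07))
E
```

```text
top [0.54244869 0.02793969 0.78953144]
[278.234375 244.4375  ] [273 239  12  12  64] [[0.48264066 0.10065072 0.079     ]]
[244.68       245.09333333] [239 240  13  12  75] [[0.48113164 0.16185757 0.079     ]]
[ 212  169   70   56 1372] ((246.5, 196.49998474121094), (68.99998474121094, 54.99999237060547), 0.0)
[[0.51896758 0.22438961 0.07      ]
 [0.62104051 0.22583409 0.07      ]
 [0.62197191 0.09770695 0.07      ]
 [0.51973042 0.09676577 0.07      ]]
scene [1.07562563 0.00483538 0.52551777]
[377.71153846 160.54807692] [371 157  14   8 104] [[0.48742316 0.10003426 0.079     ]]
[410.31683168 160.40594059] [403 157  15   8 101] [[0.48646834 0.16122951 0.079     ]]
```

Call:
{"method": "move_arm", "body": {"increments": [{"jaw": 0.6,"translation": [0.04,0.003,-0.043],"roll": -2.2},{"jaw": 0.6,"translation": [0.081,0.006,-0.086],"roll": -4.4},{"jaw": 0.6,"translation": [0.121,0.009,-0.129],"roll": -6.7},{"jaw": 0.6,"translation": [0.162,0.012,-0.172],"roll": -8.9},{"jaw": 0.6,"translation": [0.202,0.015,-0.215],"roll": -11.1},{"jaw": 0.6,"translation": [0.242,0.018,-0.259],"roll": -13.3},{"jaw": 0.6,"translation": [0.283,0.021,-0.302],"roll": -15.5},{"jaw": 0.6,"translation": [0.323,0.024,-0.345],"roll": -17.8},{"jaw": 0.6,"translation": [0.364,0.027,-0.388],"roll": -20},{"jaw": 0.6,"translation": [0.404,0.03,-0.431],"roll": -22.2}]}}

```text
t: 1.5
ee_pos: [0.4828, 0.1294, 0.2014]
tcp_rot: [-1.571, -0.001, 0.026]
wrist_force: [0.9, 0.9, -0.5]
finger_gap: 0.0514
```

Call:
{"method": "move_arm", "body": {"increments": [{"jaw": 0.6,"translation": [0,0,0],"roll": 0},{"jaw": 0.6,"translation": [0,0,0],"roll": 0}]}}

```text
t: 1.75
ee_pos: [0.4828, 0.1294, 0.2015]
tcp_rot: [-1.571, -0.001, 0.025]
wrist_force: [-0.5, 0.1, -0.2]
finger_gap: 0.0515
```

```bash
python3 - <<'E'
from h import *
s=monitor.read_state()
c,Rm,o=pose("wrist"); cv2.imwrite("pics/w1.png",c["frame"][:,:,::-1])
T=R.from_euler("xyz",s["tcp_rot"]).as_matrix()
for ce,st in blobs(c["frame"]):
    P=plane(c,Rm,o,[ce],.079)[0]; print(ce,st,P,(P-s["ee_pos"])@T)
E
```

```text
[282.12376238 192.64975248] [267 179  31  28 808] [0.48111938 0.10133136 0.079     ] [-0.00248312  0.12247686 -0.02799662]
[355.50118483 192.39336493] [340 179  32  28 844] [0.47930156 0.16223261 0.079     ] [-0.00278378  0.12246147  0.03293101]
```

View pics/w1.png

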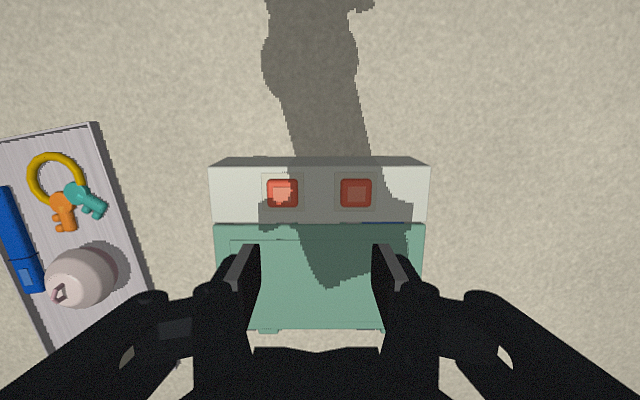

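The wrist view shows both keys at (282,193) and (355,192), about −2.5 mm in tool x and +2.5 mm in tool z from centre. The tips are spaced about right. I'll centre over them and descend to just above the keys.

Call:
{"method": "move_arm", "body": {"increments": [{"jaw": 0.6,"translation": [-0.002,0.0,0.0024],"roll": 0},{"jaw": 0.6,"translation": [-0.002,0.03,0.0024],"roll": 0},{"jaw": 0.6,"translation": [-0.002,0.06,0.0024],"roll": 0},{"jaw": 0.6,"translation": [-0.002,0.085,0.0024],"roll": 0},{"jaw": 0.6,"translation": [-0.002,0.105,0.0024],"roll": 0},{"jaw": 0.6,"translation": [-0.002,0.115,0.0024],"roll": 0},{"jaw": 0.6,"translation": [-0.002,0.115,0.0024],"roll": 0},{"jaw": 0.6,"translation": [-0.002,0.115,0.0024],"roll": 0}]}}

```text
t: 2.8
ee_pos: [0.4809, 0.1335, 0.0871]
tcp_rot: [-1.57, -0.002, 0.028]
wrist_force: [0.8, 1.2, -0.0]
finger_gap: 0.0515
```

```bash
python3 - <<'E'
from h import *
c,Rm,o=pose("wrist"); cv2.imwrite("pics/w2.png",c["frame"][:,:,::-1])
c,Rm,o=pose("scene"); cv2.imwrite("pics/s2.png",cv2.resize(c["frame"][100:250,300:500,::-1],None,fx=4,fy=4))
print(monitor.read_state())
E
```

```text
{'t': 2.9, 'q': array([-3.59615213e-01,  5.46432202e-01, -1.79833414e-03,  2.21513517e+00,
        3.00582907e-03,  3.77768014e-01,  1.23426618e+00]), 'qd': array([ 2.40692288e-03,  3.37695455e-04,  2.60115640e-05,  2.31842263e-03,
       -2.77189375e-04, -8.14368422e-04, -1.40684970e-03]), 'joint_efforts': array([-9.85934143e-02, -4.16045165e+01,  7.67891798e-01, -9.07780498e+00,
        2.65944145e-03, -2.24362790e-03, -3.45399158e-04]), 'ee_pos': array([0.48106687, 0.13317834, 0.08726389]), 'tcp_rot': array([-1.57022074, -0.00219193,  0.02741248]), 'wrist_force': array([ 0.08084853, -0.5470296 ,  0.423057  ]), 'ft_torque': array([0.02167493, 0.0021798 , 0.05459587]), 'finger_gap': 0.05133811172436224}
```

View pics/w2.png

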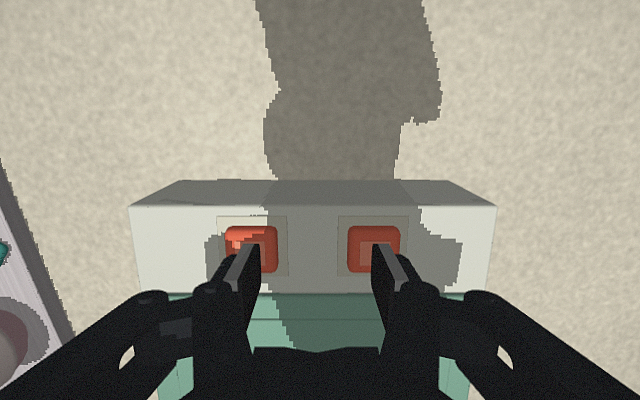

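View pics/s2.png

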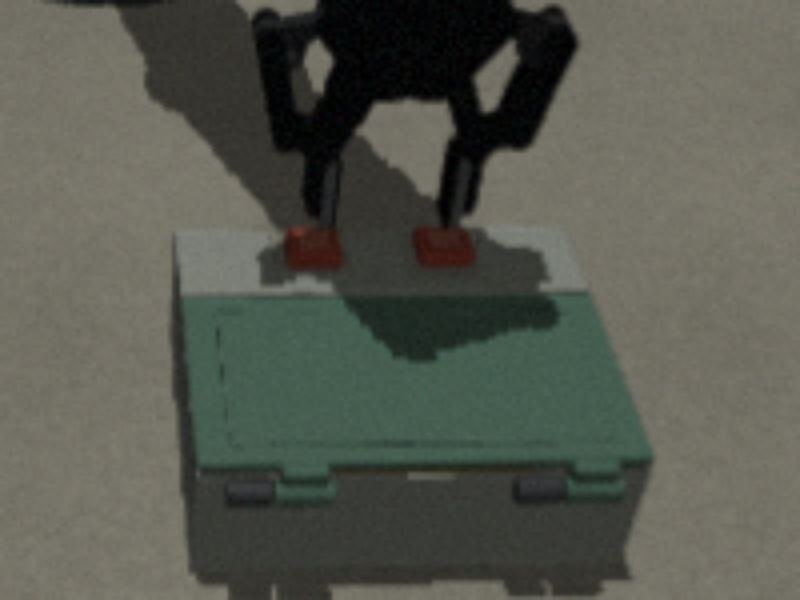

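The tips are above both keys, about 1.5 mm too far toward +z (wrist view: keys at cols 225–278 and 348–400). I'll correct that and start lowering toward contact.

Call:
{"method": "move_arm", "body": {"increments": [{"jaw": 0.6,"translation": [0,0.0,-0.0015]},{"jaw": 0.6,"translation": [0,0.004,-0.0015]},{"jaw": 0.6,"translation": [0,0.008,-0.0015]},{"jaw": 0.6,"translation": [0,0.008,-0.0015]}]}}

```text
invalid input at $.increments[0]: expected keys jaw, translation, roll
```

Call:
{"method": "move_arm", "body": {"increments": [{"jaw": 0.6,"translation": [0,0.0,-0.0015],"roll": 0},{"jaw": 0.6,"translation": [0,0.004,-0.0015],"roll": 0},{"jaw": 0.6,"translation": [0,0.008,-0.0015],"roll": 0},{"jaw": 0.6,"translation": [0,0.008,-0.0015],"roll": 0}]}}

```text
t: 3.4
ee_pos: [0.4808, 0.1316, 0.0788]
tcp_rot: [-1.57, -0.001, 0.027]
wrist_force: [0.5, -0.5, -0.1]
finger_gap: 0.0515
```

Call:
{"method": "move_arm", "body": {"increments": [{"jaw": 0.6,"translation": [0,0.002,0],"roll": 0},{"jaw": 0.6,"translation": [0,0.005,0],"roll": 0},{"jaw": 0.6,"translation": [0,0.005,0],"roll": 0}]}}

```text
t: 3.78
ee_pos: [0.4808, 0.1316, 0.0739]
tcp_rot: [-1.571, -0.001, 0.027]
wrist_force: [0.1, -0.6, 3.1]
finger_gap: 0.0512
```

Contact shows as about 3 N on the two keys. Now I'll press through the full travel.

Call:
{"method": "move_arm", "body": {"increments": [{"jaw": 0.6,"translation": [0,0.003,0],"roll": 0},{"jaw": 0.6,"translation": [0,0.006,0],"roll": 0},{"jaw": 0.6,"translation": [0,0.007,0],"roll": 0}]}}

```text
t: 4.15
ee_pos: [0.4809, 0.1316, 0.0687]
tcp_rot: [-1.571, -0.001, 0.027]
wrist_force: [-4.8, -1.2, 28.5]
finger_gap: 0.0511
```

Call:
{"method": "move_arm", "body": {"increments": [{"jaw": 0.6,"translation": [0,0.0005,0],"roll": 0},{"jaw": 0.6,"translation": [0,0.0005,0],"roll": 0},{"jaw": 0.6,"translation": [0,0.0005,0],"roll": 0},{"jaw": 0.6,"translation": [0,0.0005,0],"roll": 0},{"jaw": 0.6,"translation": [0,0.0005,0],"roll": 0},{"jaw": 0.6,"translation": [0,0.0005,0],"roll": 0},{"jaw": 0.6,"translation": [0,0.0005,0],"roll": 0},{"jaw": 0.6,"translation": [0,0.0005,0],"roll": 0}]}}

```text
t: 5.15
ee_pos: [0.4809, 0.1316, 0.069]
tcp_rot: [-1.57, -0.001, 0.027]
wrist_force: [-1.9, 0.2, 11.8]
finger_gap: 0.051
```

```bash
python3 - <<'E'
from h import *
c,Rm,o=pose("wrist"); cv2.imwrite("pics/w3.png",c["frame"][:,:,::-1])
c,Rm,o=pose("scene"); cv2.imwrite("pics/s3.png",cv2.resize(c["frame"][100:250,300:500,::-1],None,fx=4,fy=4))
s=monitor.read_state();print(s["t"],s["ee_pos"],s["wrist_force"])
E
```

```text
5.25 [0.4808569  0.13161686 0.06899735] [-2.2705432   0.08357319 11.42988064]
```

View pics/w3.png

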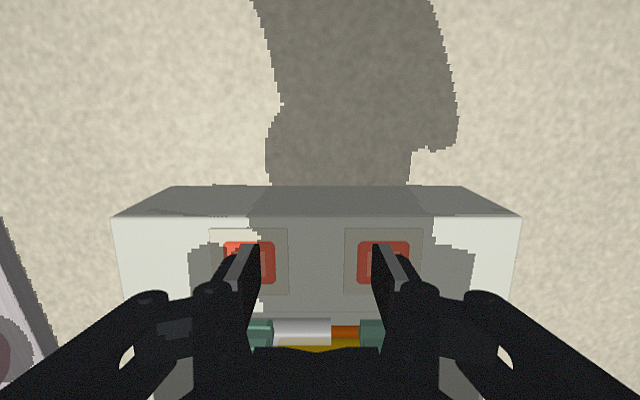

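View pics/s3.png

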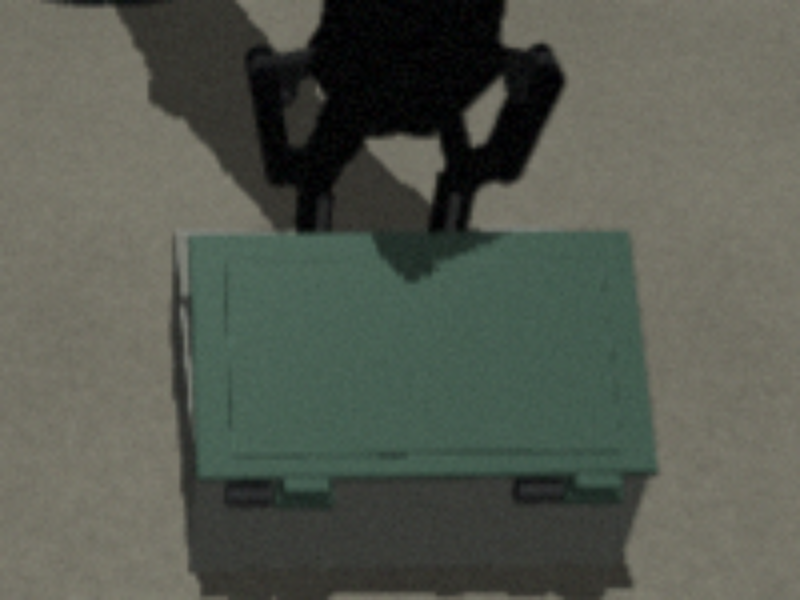

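The lid is swinging up, with its front edge at about row 159 in the scene view, and both keys are still pressed. I'll keep holding.

Call:
{"method": "move_arm", "body": {"increments": [{"jaw": 0.6,"translation": [0,0.0005,0],"roll": 0},{"jaw": 0.6,"translation": [0,0.0005,0],"roll": 0},{"jaw": 0.6,"translation": [0,0.0005,0],"roll": 0},{"jaw": 0.6,"translation": [0,0.0005,0],"roll": 0},{"jaw": 0.6,"translation": [0,0.0005,0],"roll": 0},{"jaw": 0.6,"translation": [0,0.0005,0],"roll": 0},{"jaw": 0.6,"translation": [0,0.0005,0],"roll": 0},{"jaw": 0.6,"translation": [0,0.0005,0],"roll": 0},{"jaw": 0.6,"translation": [0,0.0005,0],"roll": 0},{"jaw": 0.6,"translation": [0,0.0005,0],"roll": 0}]}}

```text
t: 6.5
ee_pos: [0.4809, 0.1316, 0.0691]
tcp_rot: [-1.57, -0.002, 0.027]
wrist_force: [-2.8, -1.0, 8.2]
finger_gap: 0.0512
```

```bash
python3 - <<'E'
from h import *
c,Rm,o=pose("scene"); cv2.imwrite("pics/s4.png",cv2.resize(c["frame"][80:230,300:500,::-1],None,fx=4,fy=4))
s=monitor.read_state();print(s["t"],s["ee_pos"],s["wrist_force"])
# predicted row of lid edge middle for several angles
key=np.array([.4808,.1316,0]); yaw=.027; ex=np.array([np.cos(yaw),np.sin(yaw),0])
for a in (.3,.4,.5,.62,.8,1,1.25):
    P=key+ex*(.058+.08-.108*np.cos(a))+np.array([0,0,.07+.108*np.sin(a)])
    p,_=cv2.projectPoints(P.reshape(1,3),c["rvec"],c["tvec"],c["camera_matrix"],np.array([c["k1"],0,0,0,0.])); print(a,p.ravel())
E
```

```text
6.55 [0.4808477  0.13161355 0.06907469] [-1.56898509 -0.40679682  8.71502688]
0.3 [398.61500669 159.9714653 ]
0.4 [399.68318479 156.63172793]
0.5 [400.84291771 153.73593379]
0.62 [402.34761775 150.90912929]
0.8 [404.8096348  148.15299581]
1 [407.77222367 147.44474499]
1.25 [411.65596925 150.46201021]
```

View pics/s4.png

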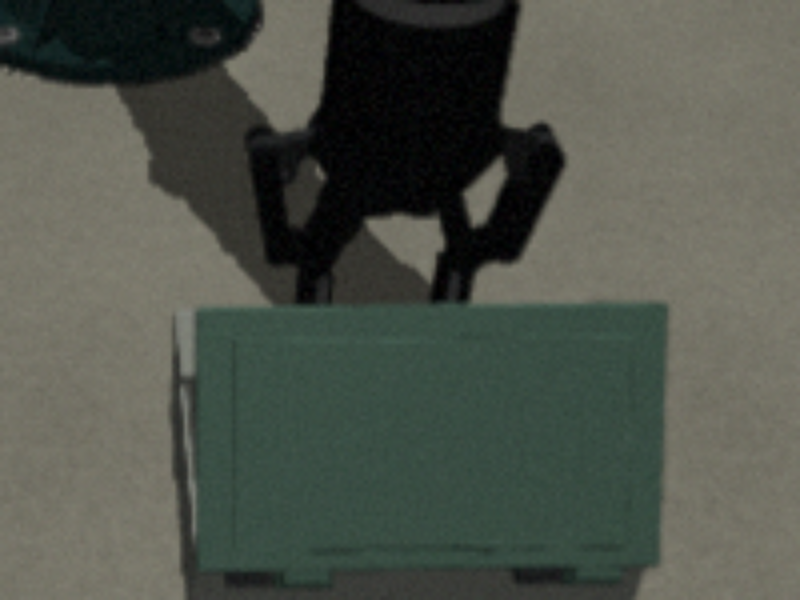

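The lid is higher, but its row (about 157) doesn't fix the angle. Time is ample, so I'll hold for longer before letting go.

Call:
{"method": "move_arm", "body": {"increments": [{"jaw": 0.6,"translation": [0,0.001,0],"roll": 0},{"jaw": 0.6,"translation": [0,0.001,0],"roll": 0},{"jaw": 0.6,"translation": [0,0.001,0],"roll": 0},{"jaw": 0.6,"translation": [0,0.001,0],"roll": 0},{"jaw": 0.6,"translation": [0,0.001,0],"roll": 0},{"jaw": 0.6,"translation": [0,0.001,0],"roll": 0},{"jaw": 0.6,"translation": [0,0.001,0],"roll": 0},{"jaw": 0.6,"translation": [0,0.001,0],"roll": 0},{"jaw": 0.6,"translation": [0,0.001,0],"roll": 0},{"jaw": 0.6,"translation": [0,0.001,0],"roll": 0}]}}

```text
t: 7.8
ee_pos: [0.4809, 0.1316, 0.069]
tcp_rot: [-1.57, -0.002, 0.027]
wrist_force: [-2.3, -0.8, 12.1]
finger_gap: 0.0515
```

```bash
python3 - <<'E'
from h import *
c,Rm,o=pose("scene"); cv2.imwrite("pics/s5.png",cv2.resize(c["frame"][80:230,300:500,::-1],None,fx=4,fy=4))
s=monitor.read_state();print(s["t"],s["ee_pos"],s["wrist_force"])
key=np.array([.4808,.1316,0]); yaw=.027; ex=np.array([np.cos(yaw),np.sin(yaw),0]);ey=np.array([-ex[1],ex[0],0])
for a in (0,.3,.5,.62,.8,1,1.25):
    P=[key+ex*(.058+.08-.108*np.cos(a))+np.array([0,0,.07+.108*np.sin(a)])+y*ey for y in (-.095,.095)]
    p,_=cv2.projectPoints(np.array(P),c["rvec"],c["tvec"],c["camera_matrix"],np.array([c["k1"],0,0,0,0.])); p=p.reshape(2,2);print(a,((p-[300,80])*4).round().tolist())
c,Rm,o=pose("top"); cv2.imwrite("pics/t5.png",c["frame"][:,:,::-1])
E
```

```text
7.85 [0.48084517 0.13161104 0.06899589] [-1.91029031 -1.58298348 12.20541127]
0 [[178.0, 371.0], [589.0, 367.0]]
0.3 [[181.0, 322.0], [606.0, 318.0]]
0.5 [[184.0, 297.0], [621.0, 293.0]]
0.62 [[186.0, 286.0], [631.0, 281.0]]
0.8 [[189.0, 275.0], [648.0, 270.0]]
1 [[193.0, 272.0], [667.0, 267.0]]
1.25 [[199.0, 285.0], [693.0, 279.0]]
```

View pics/s5.png

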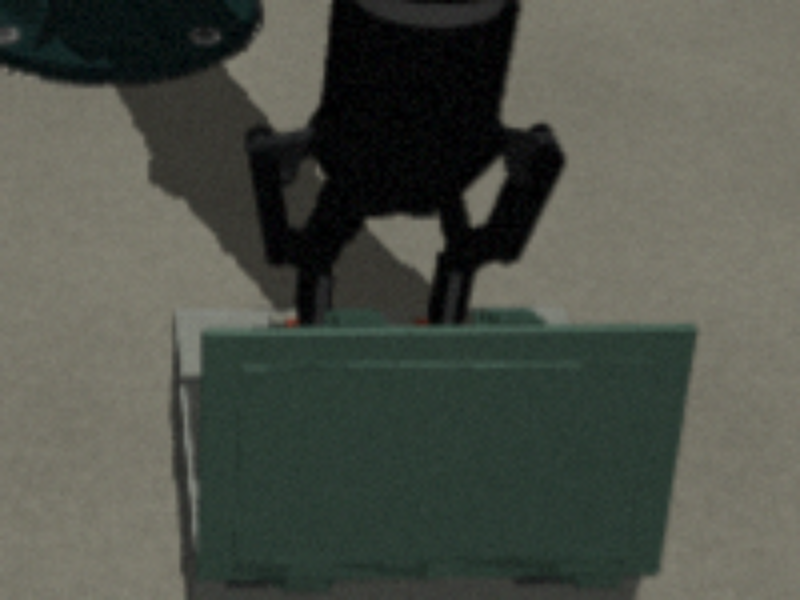

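View pics/t5.png

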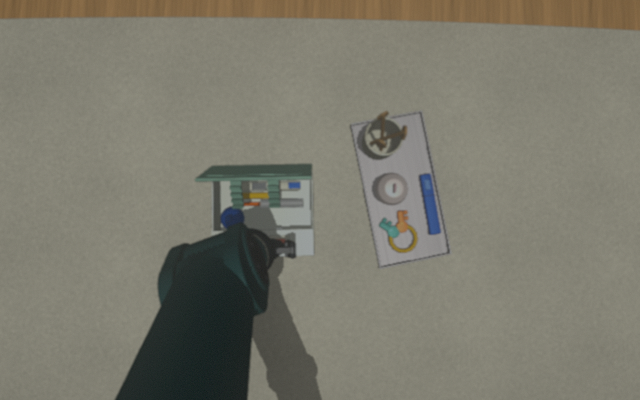

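The lid's front edge spans cols 202–697 in the scene crop, which matches the prediction for about 1.25 rad. It is fully up while the keys are still held, so I'll let go straight up.

Call:
{"method": "move_arm", "body": {"increments": [{"jaw": 0.6,"translation": [0,-0.01,0],"roll": 0},{"jaw": 0.6,"translation": [0,-0.03,0],"roll": 0},{"jaw": 0.6,"translation": [-0.005,-0.06,0],"roll": 0},{"jaw": 0.6,"translation": [-0.01,-0.1,0],"roll": 0},{"jaw": 0.6,"translation": [-0.01,-0.13,0],"roll": 0},{"jaw": 0.6,"translation": [-0.01,-0.15,0],"roll": 0},{"jaw": 0.6,"translation": [-0.01,-0.15,0],"roll": 0},{"jaw": 0.6,"translation": [-0.01,-0.15,0],"roll": 0}]}}

```text
t: 8.9
ee_pos: [0.4699, 0.131, 0.2182]
tcp_rot: [-1.571, -0.0, 0.027]
wrist_force: [-0.2, 0.6, 0.1]
finger_gap: 0.0513
```

```bash
python3 - <<'E'
from h import *
c,Rm,o=pose("wrist"); cv2.imwrite("pics/w6.png",c["frame"][:,:,::-1])
for ce,st in blobs(c["frame"]): print(ce,st,plane(c,Rm,o,[ce],.079))
c,Rm,o=pose("scene"); cv2.imwrite("pics/s6.png",cv2.resize(c["frame"][80:230,300:500,::-1],None,fx=4,fy=4))
s=monitor.read_state();print(s["t"],s["ee_pos"],s["wrist_force"])
E
```

```text
[281.75448276 202.0662069 ] [267 189  30  27 725] [[0.48099921 0.10101187 0.079     ]]
[350.10704607 201.83739837] [336 189  30  27 738] [[0.47904462 0.16179286 0.079     ]]
9.0 [0.46977408 0.13098104 0.21781632] [1.05320209 0.31449511 0.89360047]
```

View pics/w6.png

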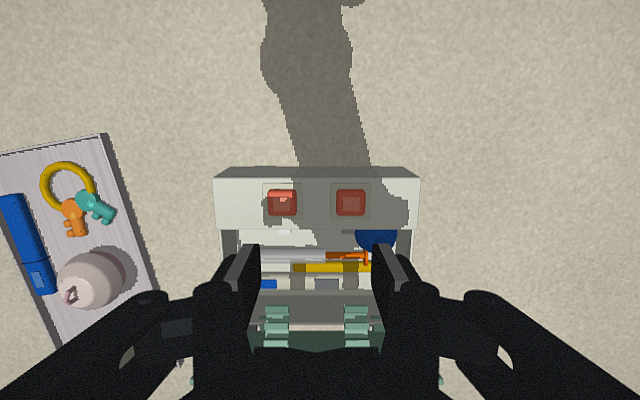

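View pics/s6.png

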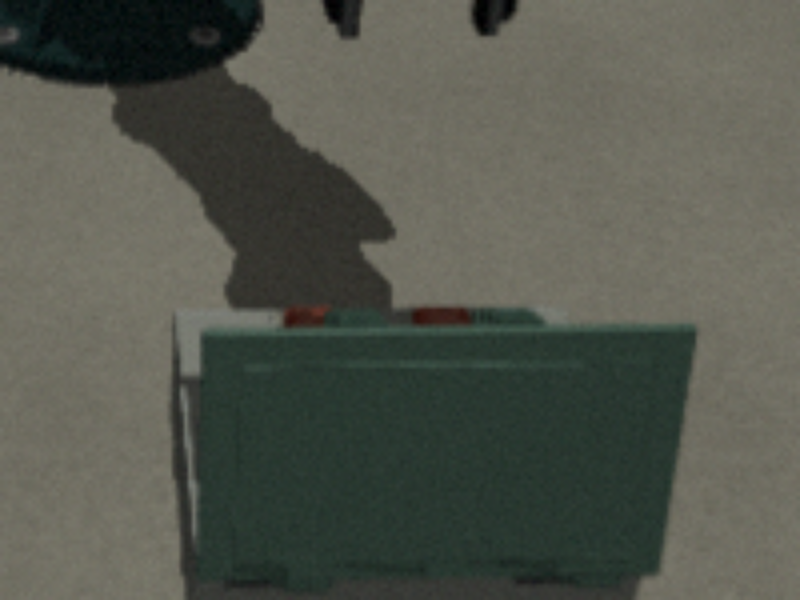

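The keys are back up at their original positions (wrist view: 282,202 and 350,202). The lid edge hasn't moved between the last two scene pictures, and the gripper is clear. I'm handing the job in.

```bash
python3 -c "
from rig import robot
print(robot.sign_off())"
```

```text
the job is handed in; nothing more can be done
None
```

The box is open and I handed the job in at about 9 s of the 38 s allowed; no verdict is reported.

- **What I did:** I found the two keys by colour in the top and wrist views. I then pressed both down together with the half-open fingertips and held them for about 3.7 s, until the lid was fully up. The wrist force peaked at about 28 N when the keys bottomed, then held at 8–12 N. After that I withdrew straight up.
- **Lid:** its front edge matches the predicted width for about 1.25 rad and did not move between the last two scene pictures. Its row was about 10 px (unscaled) lower than predicted throughout. At mid-swing the row alone could not fix the angle, so I kept holding.
- **Keys and box:** both keys look raised. Measured again after release, they were within 0.5 mm of where I first found them, so the box did not visibly shift.
- **Tray:** the things on it looked undisturbed in the pictures, but I did not measure their positions.
- **Gripper:** it is clear of everything, about 0.14 m above the keys, with wrist force near zero.

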